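Let the weighted ratchet press down onto the blank

ROBOT

A 7-joint arm with a two-finger parallel gripper is mounted at the origin on a cart in front of the work surface, level with it; the furniture and walls round the work are solid. World frame = base frame: x ahead of the robot, y to its left, z up, the work surface at z = 0. Lengths are in m, angles in rad, forces in N, time in s.
With the tool pointing down it reaches from about 0.425 to 0.925 m from the base axis. Payload 6.8 kg.
Tool frame: the origin (TCP) lies at the very end of the fingers, on their centre line; the grasp point (between the pads) lies 19 mm behind it; z points along the fingers, y is the line along which they close (so a half turn about z gives the same grasp; the last joint's range is limited). The gripper opens to 85 mm and grips with 20 to 120 N. Pads are 22 mm wide; open, the fingers measure 114 mm over their backs; the gripper's body (76 mm by 85 mm) begins 54 mm behind the grasp point. The pads swing forward as they close: fully open they stand 13 mm farther back than shut.
Start: joints at [1.095, 0.477, 0.022, 1.555, -0.011, 1.109, -0.083], TCP at [0.243, -0.63, 0.194] pointing down, gripper open.
Joint ranges: [-2.96, 2.96], [-0.34, 2.1], [-1.41, 1.46], [0.24, 2.44], [-1.37, 4.51], [0.17, 1.92], [-2.96, 2.96]. Speed limits (rad/s): [2.39, 2.39, 3.14, 3.14, 3.14, 3.14, 3.14].

INTERFACE

Orientations are given as a rotation vector (axis times angle).
In Python, from bench import get_obs, grab_frame, hand_in gives the robot as it stands.
- The arm moves only by the tool drive_tool, never from a script. Its argument "rows" is a list of rows, each an object with "offset": the shift along the tool's x, y, z as a fraction of full scale, a list of three; "rotation": the turn, a rotation vector about the tool's x, y, z as a fraction of full scale, a list of three; "claw": the opening, from 0 (shut) to 1 (fully open). In form: [{"offset": [tx, ty, tz], "rotation": [wx, wy, wz], "claw": claw}, ...]. A call has 1 to 20 rows; each row is the pose to reach, as a shift and turn from the pose commanded when the call began, along the tool's axes at that moment; what a row does not reach only later rows make up. Full scale, the value 1, is 0.15 m for a shift and 2 rad for a turn. A row lasts 1/12 s, in which the tool goes at most 41.7 mm and 7.16 degrees, less where a joint would pass 70% of its speed; a pose out of reach is approached as far as the arm can. A call with a number of a shift or a turn outside -1 to 1 is refused whole. A call with a gripper value outside its range is refused whole. The fingers move at their own pace and stop on an object; "force" is the grip in N (left out, the last holds). Time passes only in rows, so rows that repeat a pose let the fingers close. It gives the time, the measured TCP pose, the force, the opening and the grip force at its end, in the units of the state.
- get_obs(): the state, without advancing time (a new reading comes with each control period).
- grab_frame(name): name is "scene" or "top"; returns a dict with "frame" (420x560x3 uint8, red, green, blue), "z_map" (420x560 float32, m along the optical axis (not along the pixel's ray), 0 where there is no reading), "vfov" (degrees; the focal length in pixels is half the picture's height over the tangent of half this angle, whatever the lens; pixels are square), "cx", "cy" (the principal point, pixels), "R" (3x3) and "t" (3): a world point X has camera coordinates R X + t. Camera axes: x right, y down, z forward; pixel columns grow to the right and rows downward; lengths in m; the calibration is good to about 2 mm. A picture is of the moment at which its call begins.
- hand_in(): hands the job in; it is judged then, once.
The state is a dict: "clock": time; "joints": joint angles; "qvel": joint speeds; "tau": joint torques, N m; "tcp_pos": TCP position; "orientation": TCP orientation; "contact_force": force on the tool from outside, world axes, zero at the start; "moment": the same for the moment, N m; "grip_width": finger opening in m; "gripper_force": force on a finger pad.
Only numpy, scipy, OpenCV 4.12 (cv2) and the standard library are available. Lean on these libraries where they do the work, as an engineer would, in place of code of your own. Each camera call takes 0.05 s, during which the arm holds its last target. There are 200 camera calls.

TASK

Let the weighted ram of the green bench press down onto the beech blank: take the load off the pawl, squeeze the red pawl lever against the black crank grip to hold the pawl out of the ratchet wheel, and let the crank turn back slowly under the load, without letting the ram run away. Stop when the ram's foot rests on the blank with its own weight, without cranking it down harder, then let go so that the lever springs back. Do not push the blank out of place, and leave the nail cup and the oil jar standing where they are.

Things in the scene. Friction and masses are not known exactly. Their poses are not given: they have to be found in the camera images.
- press: Green cast press, fixed to the bench; its position and yaw vary. Base 335 x 130 x 30 mm with a fixed 16-tooth steel ratchet wheel (radius 50 mm, z 60 to 73 mm) on a pedestal at its near end, and at its far end a column and guide head (top 243 mm above the bench) for the ram. Origin: on the bench, under the crank's axis; its +x points from the crank to the ram, which stands 185 mm away; z up.
- crank_axis (a point): Point on the vertical axis of the crank, 125 mm above the bench. The crank arm (top face 90 mm above the bench) turns above the ratchet wheel in the horizontal plane; its hub top is at 99 mm.
- grip_post (a point): The black upright round grip post fixed on the end of the crank arm: 12 mm in diameter, top 152 mm above the bench. The point is on the post's centre line, 125 mm above the bench and 108 mm from the crank's axis.
- lever_post (a point): Centre line of the red upright round post of the pawl lever (12 mm in diameter, top 152 mm, point 125 mm above the bench, about 106 mm from the axis). At rest it stands 28 mm from the black post (40 mm over both), anticlockwise of it seen from above. Squeezed towards the black post it moves 13.5 mm to a stop (26 mm over both). Its spring takes 5 N at rest, 9 N at the stop.
- crank (a joint): Turn of the crank (rad), 0 at the start, positive anticlockwise seen from above, which lets the ram down 30 mm per rad. The load drives it this way with about 4 N at the posts (3 to 7 N felt). Turning it negative (to -0.9) lifts the ram; the pawl lets that happen and clicks every 0.39 rad. At the start the pawl bears on a tooth.
- pawl (a joint): Turn of the red pawl lever on the crank (rad): 0 at rest in the teeth, 0.335 squeezed to its stop, clear of the teeth above 0.22. The tooth faces are undercut: under load, or while the black post is pushed in the positive sense, the pawl stays locked; turn the crank about 0.1 rad negative before or while squeezing. Let go, it springs back and catches the next tooth.
- ram: Vertical steel bar with a round foot (48 mm in diameter) below and two black iron weight discs on top, 1.5 kg (varies by 25 percent), geared to the crank. The foot sits on a black rubber spring that yields 0.1 mm per N. Origin: centre of the underside of the unloaded foot, 144 mm above the bench at the start.
- anvil: Dark steel plate 80 x 112 x 18 mm under the ram, fixed, at a height that varies. Origin: centre of its underside; the blank lies on its top, 18 mm higher.
- billet: Pale beech blank, 56 x 104 x 46 mm high, loose on the anvil under the ram. Origin: centre of its underside. Its top is 32 to 50 mm below the foot at the start.
- nail_cup: Glazed cup with nails, 70 mm in diameter, 62 mm high, standing loose to the right of the press. Origin: centre of its underside.
- oil_jar: Brown clay jar with a cork, 68 x 63 x 117 mm high, standing loose to the left of the press. Origin: centre of its underside.

How it is judged:
By the outcome, as a careful person would: the job done as asked, in the order asked, and still so for the second after the job is handed in, with the robot touching nothing.
It also fails if it takes over 48 s, if anything falls off the work surface, if the arm or the gripper's body presses on something with over 40 N, if the wrist force passes 120 N, or if a joint passes its speed limit or range.

## Working session

There is one attempt and no reset: what is moved stays moved. The work goes in short steps, Python scripts to look and compute and a tool call to move; the robot and the scene stay as the last step left them, time stands still between calls to the robot, and variables do not carry over. Pictures are saved under pics/ and viewed, at most 10 in all, crops included, and the job is handed in when it is done.

Besides the shell and the picture viewer there is one more tool, called after "Emit:" as name([rows], argument=value, ...), one row to a line, values as JSON. drive_tool: Moves the arm, as the interface text tells. Its arguments: {"type":"object","properties":{"rows":{"type":"array","items":{"type":"object","properties":{"offset":{"type":"array","items":{"type":"number"}},"rotation":{"type":"array","items":{"type":"number"}},"claw":{"type":"number"}}}},"force":{"type":"number"}},"required":["rows"]}

```bash
mkdir -p pics; cat > h.py <<'E'
import numpy as np, cv2
from bench import get_obs, grab_frame
def snap(n,f):
    d=grab_frame(n); cv2.imwrite('pics/'+f,d['frame'][:,:,::-1]); np.savez('pics/'+f+'.npz',**d); return d
def cloud(d):
    z=d['z_map']; h,w=z.shape; f=h/2/np.tan(np.radians(d['vfov'])/2)
    u,v=np.meshgrid(np.arange(w),np.arange(h))
    P=np.stack([(u-d['cx'])/f*z,(v-d['cy'])/f*z,z],-1)
    return (P-d['t'])@d['R']
E
python3 - <<'E'
from h import *
a=snap('scene','s1.png');b=snap('top','t1.png')
print(get_obs())
for d in(a,b):print(d['vfov'],d['cx'],d['cy'],(-d['R'].T@d['t']))
E
```

```text
{'clock': 0.1, 'joints': array([ 1.0949257 ,  0.47771367,  0.02233751,  1.55637894, -0.01150753,
        1.10928448, -0.08309957]), 'qvel': array([ 0.00035879, -0.00058893, -0.00071344, -0.00364357,  0.0017267 ,
        0.00033264, -0.00022081]), 'tau': array([ 4.79819340e-03, -5.97756207e+01,  1.61397357e+00, -2.81953776e+01,
        1.28747046e-02,  5.02496972e-03, -2.81607748e-05]), 'tcp_pos': array([ 0.24245854, -0.62930149,  0.19281428]), 'orientation': array([-3.08704394e+00, -5.74182233e-01,  6.46562883e-04]), 'contact_force': array([-0.29835678,  0.05153922, -0.42764004]), 'moment': array([ 0.01430012, -0.00438958,  0.03834356]), 'gripper_force': 0.0, 'grip_width': 0.08570125464466102}
54.519253564555335 279.94276646118436 212.60813311713596 [0.17583965 0.6732907  0.7122542 ]
55.775900951817995 284.12401545337553 207.50367611656714 [ 0.52012839 -0.02673065  0.96367801]
```

View pics/s1.png

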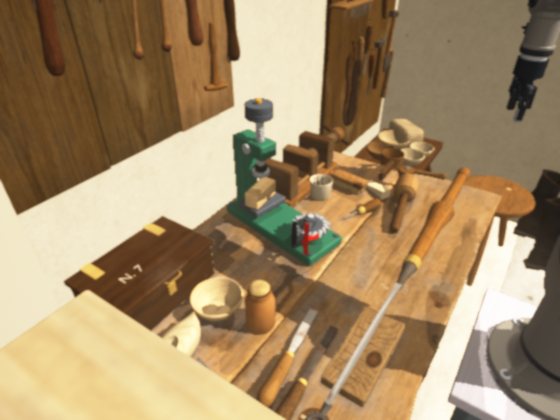

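View pics/t1.png

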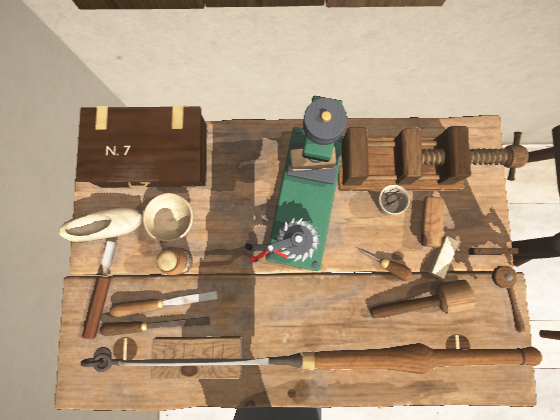

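The scene shows the press with its ram at the far end. In the top view the crank hub is at about (298,240), the black post's top at about (250,247), the red lever at about (265,255), the cup at (394,199) and the jar at (174,260).

```bash
python3 - <<'E'
from h import *
for n in('t1','s1'):
    d=dict(np.load(f'pics/{n}.png.npz')); P=cloud(d); c=d['frame'].astype(int); r,g,b=c[...,0],c[...,1],c[...,2]
    reg=(P[...,0]>.3)&(P[...,0]<.9)&(abs(P[...,1])<.25)&(d['z_map']>0)
    for nm,m in(('red',(r>110)&(g<60)&(b<60)),('blk',(r<50)&(g<50)&(b<50))):
        for lo,hi in((.08,.1),(.10,.13),(.13,.146),(.146,.16)):
            k=m&reg&(P[...,2]>lo)&(P[...,2]<hi)
            if nm=='blk': k&=(P[...,0]<.62)
            if k.sum(): print(n,nm,lo,k.sum(),P[k].mean(0).round(4),P[k].min(0).round(3),P[k].max(0).round(3), np.argwhere(k).mean(0).round())
    k=(g>r+25)&(g>b+10)&reg&(P[...,2]>.022)&(P[...,2]<.036)
    q=P[k][:,:2].astype(np.float32); print(n,'base',cv2.minAreaRect(q),P[k][:,2].mean())
    k=reg&(P[...,2]>.093)&(P[...,2]<.105)&(P[...,0]<.62); print(n,'hub',P[k].mean(0),k.sum())
d=dict(np.load('pics/t1.png.npz'));cv2.imwrite('pics/t1c.png',cv2.resize(d['frame'][80:280,230:350,::-1],None,fx=3,fy=3,interpolation=2)[:,:])
d=dict(np.load('pics/s1.png.npz'));cv2.imwrite('pics/s1c.png',cv2.resize(d['frame'][90:270,215:355,::-1],None,fx=3.3,fy=3.3,interpolation=2))
E
```

```text
t1 red 0.08 5 [0.5417 0.0235 0.0911] [0.532 0.01  0.088] [0.553 0.032 0.096] [255. 261.]
t1 red 0.1 6 [0.5328 0.0325 0.1179] [0.529 0.032 0.102] [0.538 0.034 0.128] [259. 256.]
t1 red 0.13 1 [0.5373 0.0327 0.1406] [0.537 0.033 0.141] [0.537 0.033 0.141] [257. 255.]
t1 red 0.146 28 [0.5338 0.0372 0.1519] [0.529 0.032 0.146] [0.539 0.042 0.156] [259. 252.]
t1 blk 0.08 1 [0.5554 0.0443 0.1   ] [0.555 0.044 0.1  ] [0.555 0.044 0.1  ] [249. 251.]
t1 blk 0.1 5 [0.5575 0.0441 0.1218] [0.554 0.041 0.11 ] [0.563 0.048 0.129] [248. 250.]
t1 blk 0.13 4 [0.5596 0.0424 0.1355] [0.556 0.042 0.13 ] [0.564 0.043 0.142] [246. 250.]
t1 blk 0.146 27 [0.5596 0.0471 0.1524] [0.555 0.042 0.149] [0.566 0.052 0.156] [246. 247.]
t1 base ((0.6809133887290955, -0.08111844211816788), (0.12734779715538025, 0.3310248851776123), 77.8558349609375) 0.030556327304472216
t1 hub [0.56394142 0.01728946 0.09736599] 214
s1 red 0.08 25 [0.5292 0.0431 0.09  ] [0.526 0.038 0.08 ] [0.535 0.045 0.099] [246. 305.]
s1 red 0.1 44 [0.5293 0.0435 0.1135] [0.525 0.04  0.1  ] [0.536 0.047 0.129] [239. 305.]
s1 red 0.13 21 [0.529  0.043  0.1384] [0.526 0.035 0.13 ] [0.534 0.046 0.145] [230. 306.]
s1 red 0.146 19 [0.5303 0.0422 0.151 ] [0.526 0.038 0.146] [0.535 0.045 0.154] [225. 306.]
s1 blk 0.08 28 [0.5567 0.0507 0.0919] [0.551 0.029 0.086] [0.563 0.056 0.098] [243. 293.]
s1 blk 0.1 45 [0.556  0.0532 0.1139] [0.553 0.049 0.1  ] [0.562 0.056 0.129] [237. 293.]
s1 blk 0.13 18 [0.5555 0.0535 0.1367] [0.552 0.051 0.13 ] [0.56  0.055 0.145] [229. 294.]
s1 blk 0.146 8 [0.5549 0.0529 0.1501] [0.553 0.049 0.147] [0.557 0.058 0.154] [224. 294.]
s1 base ((0.6235041618347168, -0.0698171928524971), (0.13687315583229065, 0.22217831015586853), 78.13533020019531) 0.03050691846060289
s1 hub [0.54252486 0.11033969 0.09809417] 231
```

View pics/t1c.png

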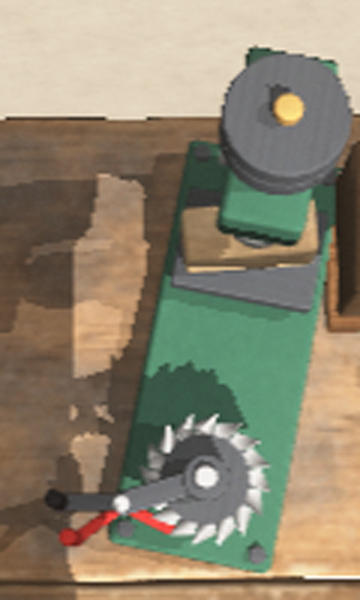

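View pics/s1c.png

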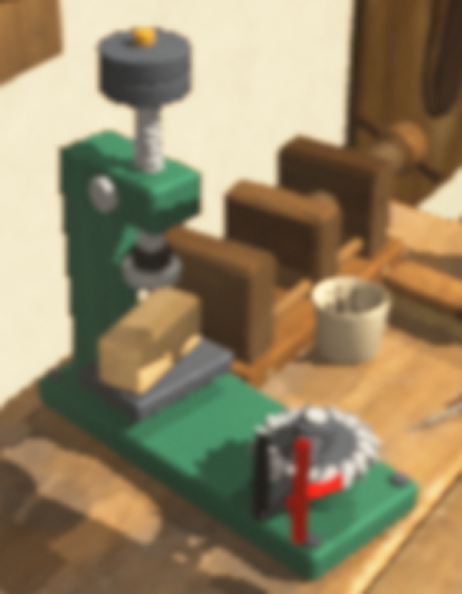

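The crop shows the white hub centre at about (205,475), with the black post at (55,498) and the red post at (68,537), clear of everything else. In the scene crop, the foot hangs over the blank with a visible gap.

```bash
cat >> h.py <<'E'
def ray(d,u,v,z):
    f=d['frame'].shape[0]/2/np.tan(np.radians(d['vfov'])/2)
    c=-d['R'].T@d['t']; r=d['R'].T@np.array([(u-d['cx'])/f,(v-d['cy'])/f,1]); return c+r*(z-c[2])/r[2]
E
python3 - <<'E'
from h import *
d=dict(np.load('pics/t1.png.npz'))
print('hub',ray(d,230+205/3,80+475/3,.099),'blk',ray(d,230+55/3,80+498/3,.152),'red',ray(d,230+68/3,80+537/3,.152))
P=cloud(d); c=d['frame'].astype(int)
for nm,(u,v) in dict(disc=(318,128),knob=(326,116),blank=(305,160),jar=(174,258),cup=(394,199)).items(): print(nm,P[v-2:v+3,u-2:u+3].reshape(-1,3).mean(0).round(4))
d=dict(np.load('pics/s1.png.npz'));P=cloud(d)
for nm,(u,v) in dict(disc=(250,104),blanktop=(259,186),foot=(262,173)).items(): print(nm,P[v-1:v+2,u-1:u+2].reshape(-1,3).mean(0).round(4))
E
```

```text
hub [ 0.57746051 -0.05868272  0.099     ] blk [0.55942095 0.0454234  0.152     ] red [0.53304708 0.03657413 0.152     ]
disc [ 0.7403 -0.0845  0.3433]
knob [ 0.7567 -0.0969  0.3533]
blank [ 0.7511 -0.0761  0.1047]
jar [0.5376 0.2076 0.1104]
cup [ 0.6754 -0.2944  0.0174]
disc [0.7009 0.0061 0.3844]
blanktop [ 0.7587 -0.0902  0.1051]
foot [ 0.7418 -0.0835  0.1557]
```

Emit:
drive_tool([
  {"offset": [0.2,-0.2,-0.2],"rotation": [0,0,0],"claw": 1},
  {"offset": [0.4,-0.4,-0.4],"rotation": [0,0,0],"claw": 1},
  {"offset": [0.6,-0.6,-0.45],"rotation": [0,0,0],"claw": 1},
  {"offset": [0.8,-0.8,-0.45],"rotation": [0,0,0],"claw": 1},
  {"offset": [1,-1,-0.45],"rotation": [0,0,0],"claw": 1},
  {"offset": [1,-1,-0.45],"rotation": [0,0,0],"claw": 1},
], force=20)

```text
clock: 0.6
tcp_pos: [0.3314, -0.4311, 0.2616]
orientation: [-3.086, -0.582, -0.002]
contact_force: [-0.9, 0.5, -0.8]
grip_width: 0.0851
gripper_force: 0.0
```

Emit:
drive_tool([
  {"offset": [0.2,-0.2,0],"rotation": [0,0,0],"claw": 1},
  {"offset": [0.4,-0.4,0],"rotation": [0,0,0],"claw": 1},
  {"offset": [0.6,-0.6,0],"rotation": [0,0,0],"claw": 1},
  {"offset": [0.8,-0.8,0],"rotation": [0,0,0],"claw": 1},
  {"offset": [1,-1,0],"rotation": [0,0,0],"claw": 1},
  {"offset": [1,-1,0],"rotation": [0,0,0],"claw": 1},
])

```text
clock: 1.1
tcp_pos: [0.418, -0.2341, 0.2613]
orientation: [-3.083, -0.591, -0.003]
contact_force: [0.0, -0.1, 0.4]
grip_width: 0.0853
gripper_force: 0.0
```

Emit:
drive_tool([
  {"offset": [0.2,-0.2,0],"rotation": [0,0,0],"claw": 1},
  {"offset": [0.4,-0.4,0],"rotation": [0,0,0],"claw": 1},
  {"offset": [0.6,-0.6,0],"rotation": [0,0,0],"claw": 1},
  {"offset": [0.8,-0.8,0],"rotation": [0,0,0],"claw": 1},
  {"offset": [1,-1,0],"rotation": [0,0,0],"claw": 1},
  {"offset": [1,-1,0],"rotation": [0,0,0],"claw": 1},
])

```text
clock: 1.6
tcp_pos: [0.5029, -0.0396, 0.2614]
orientation: [-3.082, -0.59, -0.004]
contact_force: [0.1, 0.3, 0.1]
grip_width: 0.0852
gripper_force: 0.0
```

Emit:
drive_tool([
  {"offset": [0.1,-0.1,0],"rotation": [0,0,-0.06],"claw": 1},
  {"offset": [0.2,-0.2,0],"rotation": [0,0,-0.12],"claw": 1},
  {"offset": [0.3,-0.3,0],"rotation": [0,0,-0.18],"claw": 1},
  {"offset": [0.4,-0.4,0],"rotation": [0,0,-0.24],"claw": 1},
  {"offset": [0.467,-0.407,0],"rotation": [0,0,-0.3],"claw": 1},
  {"offset": [0.467,-0.407,0],"rotation": [0,0,-0.36],"claw": 1},
  {"offset": [0.467,-0.407,0],"rotation": [0,0,-0.42],"claw": 1},
  {"offset": [0.467,-0.407,0],"rotation": [0,0,-0.48],"claw": 1},
  {"offset": [0.467,-0.407,0],"rotation": [0,0,-0.54],"claw": 1},
  {"offset": [0.467,-0.407,0],"rotation": [0,0,-0.6],"claw": 1},
  {"offset": [0.467,-0.407,0],"rotation": [0,0,-0.66],"claw": 1},
  {"offset": [0.467,-0.407,0],"rotation": [0,0,-0.72],"claw": 1},
  {"offset": [0.467,-0.407,0],"rotation": [0,0,-0.749],"claw": 1},
  {"offset": [0.467,-0.407,0],"rotation": [0,0,-0.749],"claw": 1},
  {"offset": [0.467,-0.407,0],"rotation": [0,0,-0.749],"claw": 1},
])

```text
clock: 2.85
tcp_pos: [0.544, 0.0335, 0.2609]
orientation: [-1.874, -2.521, 0.001]
contact_force: [-0.3, 0.3, 0.5]
grip_width: 0.0854
gripper_force: 0.0
```

```bash
python3 - <<'E'
from h import *
from scipy.spatial.transform import Rotation as R
o=get_obs(); print(o['joints'].round(3),o['tcp_pos'],R.from_rotvec(o['orientation']).as_matrix().round(3))
a=snap('scene','s2.png');cv2.imwrite('pics/s2c.png',cv2.resize(a['frame'][120:280,220:380,::-1],None,fx=3.5,fy=3.5,interpolation=2))
E
```

```text
[ 0.37   0.269 -0.656  1.75   0.176  1.183 -0.043] [0.54404402 0.033466   0.26087298] [[-0.288  0.958 -0.001]
 [ 0.958  0.288 -0.   ]
 [ 0.    -0.001 -1.   ]]
```

View pics/s2c.png

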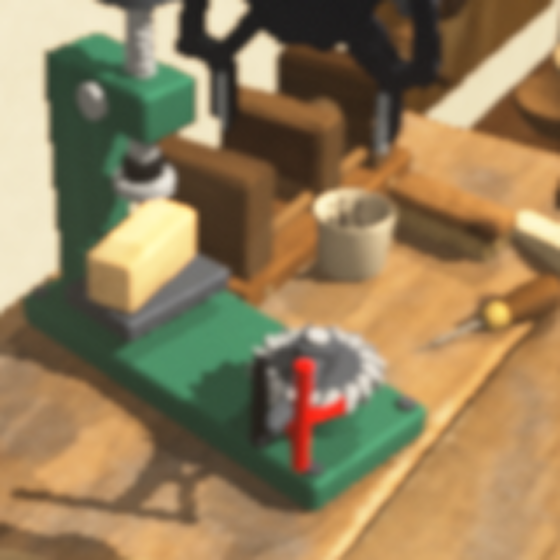

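The crop shows the open gripper high above and behind the posts. The red post is at about (303,415) with the black post behind it, and everything is undisturbed.

Emit:
drive_tool([
  {"offset": [0.058,0.028,0],"rotation": [0,0,0],"claw": 1},
  {"offset": [0.058,0.028,0.2],"rotation": [0,0,0],"claw": 1},
  {"offset": [0.058,0.028,0.4],"rotation": [0,0,0],"claw": 1},
  {"offset": [0.058,0.028,0.5],"rotation": [0,0,0],"claw": 1},
  {"offset": [0.058,0.028,0.6],"rotation": [0,0,0],"claw": 1},
  {"offset": [0.058,0.028,0.7],"rotation": [0,0,0],"claw": 1},
  {"offset": [0.058,0.028,0.8],"rotation": [0,0,0],"claw": 1},
  {"offset": [0.058,0.028,0.9],"rotation": [0,0,0],"claw": 1},
  {"offset": [0.058,0.028,1],"rotation": [0,0,0],"claw": 1},
  {"offset": [0.058,0.028,1],"rotation": [0,0,0],"claw": 1},
  {"offset": [0.058,0.028,1],"rotation": [0,0,0],"claw": 1},
])

```text
clock: 3.82
tcp_pos: [0.5453, 0.0442, 0.1108]
orientation: [-1.87, -2.523, 0.001]
contact_force: [0.9, 0.1, 0.1]
grip_width: 0.0855
gripper_force: 0.0
```

```bash
python3 - <<'E'
from h import *
a=snap('scene','s3.png');cv2.imwrite('pics/s3c.png',cv2.resize(a['frame'][150:280,250:380,::-1],None,fx=4,fy=4,interpolation=2))
o=get_obs();print(o['tcp_pos'],o['joints'].round(3),o['contact_force'])
E
```

```text
[0.54599933 0.04425921 0.11165524] [ 0.292  0.433 -0.611  1.907  0.313  0.896 -0.179] [ 0.20220304 -0.4724473   0.12106566]
```

View pics/s3c.png

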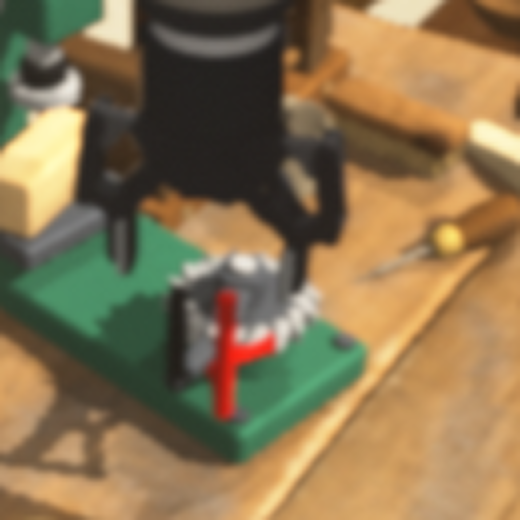

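The picture shows the fingertips at about (125,260) and (295,280), and they seem to be behind or above the posts (red top at (228,295)). I'll check this against depth before closing.

```bash
python3 - <<'E'
from h import *
d=dict(np.load('pics/s3.png.npz'));P=cloud(d)
def proj(d,X):
    q=d['R']@np.array(X)+d['t'];f=210/np.tan(np.radians(d['vfov'])/2);return (q[:2]/q[2]*f+[d['cx'],d['cy']]).round(1)
print('tcp',proj(d,[.5455,.0442,.111]),'redtop',proj(d,[.532,.0395,.152]),'hub',proj(d,[.577,-.0585,.099]))
for n,(x,y) in dict(f1=(123,250),f2=(295,270),red=(228,300),blk=(178,295)).items():
    u,v=int(250+x/4),int(150+y/4); print(n,u,v,P[v-1:v+2,u-1:u+2].reshape(-1,3).round(3).tolist()[1::3])
t=snap('top','t3.png');print('tcp top',proj(t,[.5455,.0442,.111]))
cv2.imwrite('pics/t3c.png',cv2.resize(t['frame'][190:290,210:340,::-1],None,fx=5,fy=5,interpolation=2))
E
```

```text
tcp [299.2 237.1] redtop [305.8 224. ] hub [309.7 214.8]
f1 280 212 [[0.583, 0.068, 0.185], [0.583, 0.067, 0.182], [0.582, 0.068, 0.18]]
f2 323 217 [[0.492, 0.037, 0.189], [0.492, 0.037, 0.186], [0.492, 0.036, 0.183]]
red 307 225 [[0.528, 0.04, 0.154], [0.528, 0.041, 0.151], [0.526, 0.044, 0.151]]
blk 294 223 [[0.557, 0.05, 0.154], [0.556, 0.051, 0.152], [0.555, 0.053, 0.151]]
tcp top [250.6 253.5]
```

View pics/t3c.png

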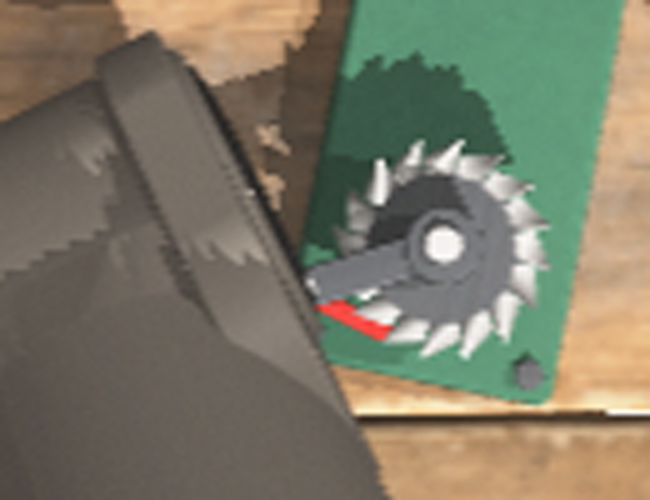

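The top view shows only the arm over the posts. The crank arm and hub are still where they were (hub at about (443,243)). I'll measure the fingertip height from the depth data.

```bash
python3 - <<'E'
from h import *
d=dict(np.load('pics/s3.png.npz'));P=cloud(d);c=d['frame']
for u in (278,280,282,322,323,324): 
    print(u,[(v,P[v,u].round(3).tolist(),c[v,u].tolist()) for v in range(206,228,3)])
E
```

```text
278 [(206, [0.588, 0.067, 0.196], [63, 60, 56]), (209, [0.587, 0.069, 0.189], [66, 65, 60]), (212, [0.587, 0.069, 0.181], [66, 65, 60]), (215, [0.588, 0.068, 0.172], [73, 97, 79]), (218, [0.688, -0.079, 0.03], [81, 140, 103]), (221, [0.681, -0.068, 0.03], [76, 146, 105]), (224, [0.673, -0.056, 0.031], [75, 144, 103]), (227, [0.665, -0.044, 0.031], [55, 98, 69])]
280 [(206, [0.582, 0.069, 0.199], [81, 79, 74]), (209, [0.583, 0.068, 0.19], [84, 81, 76]), (212, [0.583, 0.067, 0.182], [85, 82, 77]), (215, [0.583, 0.068, 0.174], [86, 86, 80]), (218, [0.584, 0.066, 0.164], [81, 112, 90]), (221, [0.675, -0.069, 0.031], [76, 147, 105]), (224, [0.67, -0.062, 0.027], [74, 142, 102]), (227, [0.66, -0.047, 0.031], [51, 87, 63])]
282 [(206, [0.584, 0.057, 0.191], [47, 45, 40]), (209, [0.583, 0.059, 0.185], [48, 45, 40]), (212, [0.583, 0.059, 0.176], [49, 47, 41]), (215, [0.582, 0.06, 0.17], [51, 56, 48]), (218, [0.678, -0.084, 0.031], [64, 108, 79]), (221, [0.669, -0.07, 0.033], [76, 146, 104]), (224, [0.664, -0.063, 0.03], [63, 119, 85]), (227, [0.657, -0.052, 0.029], [49, 83, 59])]
322 [(206, [
[... 374 characters left out ...]
 0.216], [43, 38, 36]), (209, [0.491, 0.042, 0.211], [40, 35, 31]), (212, [0.491, 0.04, 0.202], [54, 51, 47]), (215, [0.492, 0.037, 0.192], [71, 67, 63]), (218, [0.492, 0.036, 0.183], [69, 66, 61]), (221, [0.491, 0.037, 0.176], [64, 60, 56]), (224, [0.545, -0.073, 0.074], [164, 159, 151]), (227, [0.539, -0.061, 0.075], [203, 197, 188])]
324 [(206, [0.493, 0.034, 0.214], [45, 40, 38]), (209, [0.489, 0.04, 0.211], [41, 35, 31]), (212, [0.488, 0.041, 0.204], [45, 41, 37]), (215, [0.491, 0.035, 0.191], [52, 47, 44]), (218, [0.49, 0.034, 0.183], [51, 47, 43]), (221, [0.49, 0.035, 0.175], [64, 60, 55]), (224, [0.543, -0.076, 0.073], [194, 188, 178]), (227, [0.536, -0.062, 0.075], [211, 204, 194])]
```

```bash
python3 - <<'E'
from h import *
d=dict(np.load('pics/s2.png.npz'));P=cloud(d)
k=(abs(P[...,0]-.544)<.08)&(abs(P[...,1]-.0335)<.06)&(P[...,2]>.17)&(d['z_map']>0)
q=P[k];q=q[q[:,2].argsort()][:40];print(q[::4].round(3))
d=dict(np.load('pics/s1.png.npz'));P=cloud(d)
k=(abs(P[...,0]-.243)<.08)&(abs(P[...,1]+.63)<.08)&(P[...,2]>.1)&(d['z_map']>0)
q=P[k];q=q[q[:,2].argsort()][:40];print(q[::4].round(3))
t=snap('top','t4.png');s=snap('scene','s4.png')
P=cloud(s);k=(abs(P[...,0]-.545)<.08)&(abs(P[...,1]-.044)<.05)&(P[...,2]>.157)&(s['z_map']>0)
q=P[k];q=q[q[:,2].argsort()][:40];print(q[::4].round(3)); print(get_obs()['tcp_pos'],get_obs()['clock'])
E
```

```text
[[0.582 0.05  0.314]
 [0.495 0.029 0.314]
 [0.582 0.045 0.316]
 [0.582 0.057 0.317]
 [0.583 0.059 0.317]
 [0.497 0.031 0.319]
 [0.58  0.057 0.319]
 [0.491 0.025 0.32 ]
 [0.494 0.033 0.321]
 [0.588 0.056 0.321]]
[[ 0.261 -0.67   0.243]
 [ 0.222 -0.585  0.245]
 [ 0.215 -0.589  0.246]
 [ 0.226 -0.579  0.247]
 [ 0.252 -0.673  0.247]
 [ 0.229 -0.581  0.248]
 [ 0.247 -0.671  0.249]
 [ 0.213 -0.586  0.25 ]
 [ 0.253 -0.672  0.251]
 [ 0.233 -0.578  0.251]]
[[0.585 0.061 0.163]
 [0.589 0.046 0.166]
 [0.494 0.039 0.168]
 [0.588 0.068 0.169]
 [0.583 0.067 0.17 ]
 [0.49  0.034 0.172]
 [0.493 0.041 0.172]
 [0.588 0.069 0.172]
 [0.498 0.042 0.173]
 [0.494 0.04  0.174]]
[0.54656807 0.04388691 0.11232726] 4.0167
```

Depth shows the fingertips about 50 mm higher than the reported TCP suggests. The unloading push will settle whether the posts are really between the pads, so I'll narrow the gripper and push gently clockwise while watching the force.

Emit:
drive_tool([
  {"offset": [0,0,0],"rotation": [0,0,0],"claw": 0.53},
  {"offset": [0,0,0],"rotation": [0,0,0],"claw": 0.53},
  {"offset": [0,0,0],"rotation": [0,0,0],"claw": 0.53},
  {"offset": [0,0,0],"rotation": [0,0,0],"claw": 0.53},
  {"offset": [0,0,0],"rotation": [0,0,0],"claw": 0.53},
  {"offset": [0,0.013,0],"rotation": [0,0,0.01],"claw": 0.53},
  {"offset": [-0.001,0.026,0],"rotation": [0,0,0.02],"claw": 0.53},
  {"offset": [-0.002,0.039,0],"rotation": [0,0,0.03],"claw": 0.53},
  {"offset": [-0.002,0.052,0],"rotation": [0,0,0.04],"claw": 0.53},
  {"offset": [-0.002,0.052,0],"rotation": [0,0,0.04],"claw": 0.53},
])

```text
clock: 4.85
tcp_pos: [0.5524, 0.0449, 0.1108]
orientation: [-1.972, -2.444, 0.004]
contact_force: [-4.3, -2.7, 2.8]
grip_width: 0.0452
gripper_force: 2.4
```

```bash
python3 - <<'E'
from h import *
o=get_obs();print(o['grip_width'],o['tcp_pos'],o['contact_force'],o['gripper_force'])
s=snap('scene','s5.png')
P=cloud(s);c=s['frame'].astype(int)
k=(abs(P[...,0]-.55)<.1)&(abs(P[...,1]-.044)<.05)&(P[...,2]>.12)&(s['z_map']>0)&(c[...,0]<c[...,1]+30)
q=P[k];q=q[q[:,2].argsort()][:60];print(q[::5].round(3))
cv2.imwrite('pics/s5c.png',cv2.resize(s['frame'][170:270,250:370,::-1],None,fx=5,fy=5,interpolation=2))
E
```

```text
0.0452312116399626 [0.55241157 0.04486574 0.11083746] [-4.33747752 -2.67266112  2.82078865] 2.3628634214401245
[[0.556 0.051 0.12 ]
 [0.562 0.054 0.122]
 [0.554 0.053 0.125]
 [0.554 0.049 0.128]
 [0.562 0.054 0.131]
 [0.552 0.052 0.134]
 [0.562 0.054 0.137]
 [0.563 0.053 0.139]
 [0.558 0.052 0.143]
 [0.554 0.054 0.146]
 [0.562 0.055 0.149]
 [0.555 0.053 0.151]]
```

View pics/s5c.png

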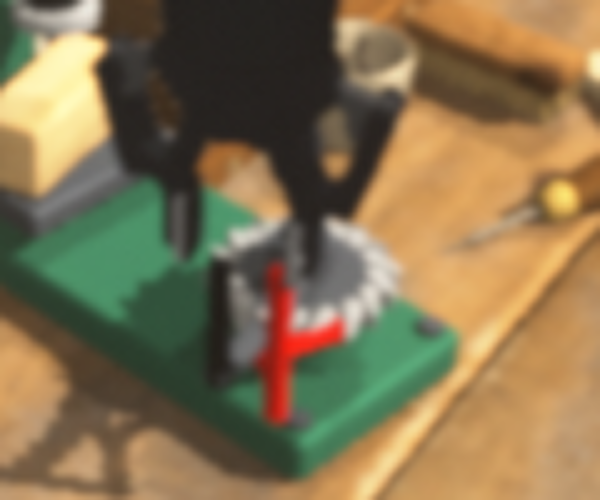

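The crop shows the right fingertip at about (310,275), against the very top of the red post at (278,270). The pads really are high, so I'll back off, open and go 48 mm lower. Wide open, the fingers straddle the arm safely.

Emit:
drive_tool([
  {"offset": [0,-0.026,0],"rotation": [0,0,-0.02],"claw": 0.6},
  {"offset": [0.002,-0.052,0],"rotation": [0,0,-0.04],"claw": 1},
  {"offset": [0.002,-0.052,0],"rotation": [0,0,-0.04],"claw": 1},
  {"offset": [0.002,-0.052,0],"rotation": [0,0,-0.04],"claw": 1},
  {"offset": [0.002,-0.052,0],"rotation": [0,0,-0.04],"claw": 1},
  {"offset": [0.002,-0.052,0.06],"rotation": [0,0,-0.04],"claw": 1},
  {"offset": [0.002,-0.052,0.12],"rotation": [0,0,-0.04],"claw": 1},
  {"offset": [0.002,-0.052,0.18],"rotation": [0,0,-0.04],"claw": 1},
  {"offset": [0.002,-0.052,0.24],"rotation": [0,0,-0.04],"claw": 1},
  {"offset": [0.002,-0.052,0.28],"rotation": [0,0,-0.04],"claw": 1},
  {"offset": [0.002,-0.052,0.32],"rotation": [0,0,-0.04],"claw": 1},
  {"offset": [0.002,-0.052,0.32],"rotation": [0,0,-0.04],"claw": 1},
])

```text
clock: 5.9
tcp_pos: [0.5446, 0.044, 0.0616]
orientation: [-1.87, -2.522, 0.002]
contact_force: [-0.8, -0.6, -0.1]
grip_width: 0.0853
gripper_force: 0.0
```

```bash
python3 - <<'E'
from h import *
o=get_obs();print(o['grip_width'],o['tcp_pos'],o['contact_force'],o['joints'].round(2))
s=snap('scene','s6.png')
P=cloud(s);c=s['frame'].astype(int);r,g,b=c[...,0],c[...,1],c[...,2]
k=(r>110)&(g<60)&(b<60)&(P[...,2]>.13)&(s['z_map']>0)&(abs(P[...,1])<.2);print('red',P[k].mean(0))
for x0 in(.585,.493):
    k=(abs(P[...,0]-x0)<.012)&(abs(P[...,1]-.05)<.03)&(P[...,2]>.095)&(s['z_map']>0)
    q=P[k];q=q[q[:,2].argsort()][:12];print(q[::3].round(3))
cv2.imwrite('pics/s6c.png',cv2.resize(s['frame'][170:270,250:370,::-1],None,fx=5,fy=5,interpolation=2))
E
```

```text
0.08527036876225243 [0.54462265 0.04403707 0.06162745] [-0.81058036 -0.6192239  -0.12474434] [ 0.26  0.5  -0.58  1.94  0.37  0.81 -0.23]
red [0.52778401 0.04189701 0.14382861]
[[0.585 0.052 0.113]
 [0.581 0.066 0.116]
 [0.583 0.06  0.117]
 [0.581 0.067 0.12 ]]
[[0.494 0.034 0.116]
 [0.494 0.039 0.117]
 [0.494 0.035 0.12 ]
 [0.49  0.038 0.123]]
```

View pics/s6c.png

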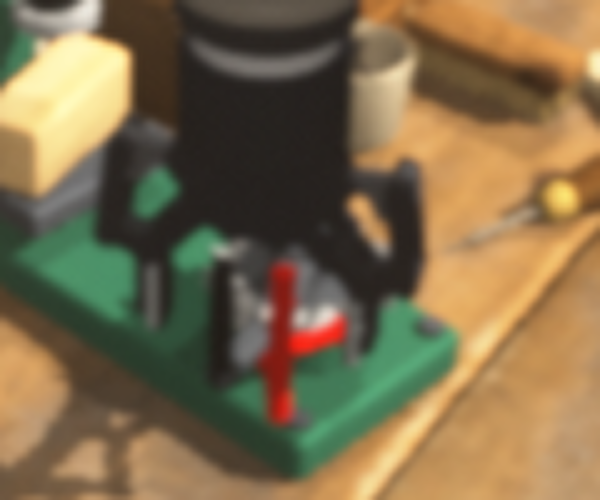

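The crop now shows the fingers straddling both posts, with tips at about (152,320) and (355,355) at z ≈ 0.115. Next is the unloading turn, then the squeeze.

Emit:
drive_tool([
  {"offset": [0,0,0],"rotation": [0,0,0],"claw": 0.53},
  {"offset": [0,0,0],"rotation": [0,0,0],"claw": 0.53},
  {"offset": [0,0,0],"rotation": [0,0,0],"claw": 0.53},
  {"offset": [0,0,0],"rotation": [0,0,0],"claw": 0.53},
  {"offset": [0,0,0],"rotation": [0,0,0],"claw": 0.53},
  {"offset": [0,0.014,0],"rotation": [0,0,0.01],"claw": 0.53},
  {"offset": [-0.001,0.028,0],"rotation": [0,0,0.02],"claw": 0.53},
  {"offset": [-0.001,0.043,0],"rotation": [0,0,0.03],"claw": 0.53},
  {"offset": [-0.002,0.057,0],"rotation": [0,0,0.04],"claw": 0.53},
  {"offset": [-0.003,0.071,0],"rotation": [0,0,0.05],"claw": 0.53},
  {"offset": [-0.005,0.085,0],"rotation": [0,0,0.06],"claw": 0.53},
  {"offset": [-0.007,0.1,0],"rotation": [0,0,0.07],"claw": 0.53},
  {"offset": [-0.009,0.114,0],"rotation": [0,0,0.08],"claw": 0.53},
  {"offset": [-0.011,0.128,0],"rotation": [0,0,0.09],"claw": 0.53},
  {"offset": [-0.013,0.14,0],"rotation": [0,0,0.1],"claw": 0.53},
  {"offset": [-0.013,0.14,0],"rotation": [0,0,0.1],"claw": 0.53},
])

```text
clock: 7.28
tcp_pos: [0.5652, 0.0484, 0.0629]
orientation: [-2.114, -2.322, 0.003]
contact_force: [-5.5, -0.2, 5.5]
grip_width: 0.0453
gripper_force: 2.7
```

```bash
cat >> h.py <<'E'
def posts(s):
    P=cloud(s);c=s['frame'].astype(int);r,g,b=c[...,0],c[...,1],c[...,2]
    k=(r>110)&(g<60)&(b<60)&(P[...,2]>.1)&(s['z_map']>0)&(abs(P[...,1])<.2);print('red',P[k].mean(0).round(4),k.sum())
    k=(s['z_map']>0)&(P[...,0]>.7)&(P[...,0]<.8)&(abs(P[...,1]+.09)<.06)&(P[...,2]>.33)
    q=P[k][:,2]; print('ram disc z pct',np.percentile(q,[50,75,90]).round(4))
E
python3 - <<'E'
from h import *
o=get_obs();print(o['grip_width'],o['tcp_pos'],o['contact_force'],o['gripper_force'])
posts(dict(np.load('pics/s6.png.npz')));posts(snap('scene','s7.png'))
posts(dict(np.load('pics/t1.png.npz')));posts(snap('top','t7.png'))
E
```

```text
0.045274403766025095 [0.56516619 0.04844557 0.062926  ] [-5.53329802 -0.24674111  5.49026252] 2.6972106099128723
red [0.5282 0.0425 0.1296] 81
ram disc z pct [0.3429 0.3437 0.3444]
red [0.5429 0.0492 0.1258] 15
ram disc z pct [0.3465 0.3473 0.3482]
red [0.5337 0.0363 0.1457] 35
ram disc z pct [0.3431 0.3439 0.3448]
red [nan nan nan] 0
ram disc z pct [0.3466 0.3475 0.3484]h.py:15: RuntimeWarning: Mean of empty slice.
  k=(r>110)&(g<60)&(b<60)&(P[...,2]>.1)&(s['z_map']>0)&(abs(P[...,1])<.2);print('red',P[k].mean(0).round(4),k.sum())
  ret = um.true_divide(
```

Emit:
drive_tool([
  {"offset": [0,0,0],"rotation": [0,0,0],"claw": 0.45},
  {"offset": [0,0,0],"rotation": [0,0,0],"claw": 0.4},
  {"offset": [0,0,0],"rotation": [0,0,0],"claw": 0.35},
  {"offset": [0,0,0],"rotation": [0,0,0],"claw": 0.3},
  {"offset": [0,0,0],"rotation": [0,0,0],"claw": 0.25},
  {"offset": [0,0,0],"rotation": [0,0,0],"claw": 0.2},
  {"offset": [0,0,0],"rotation": [0,0,0],"claw": 0.2},
  {"offset": [0,0,0],"rotation": [0,0,0],"claw": 0.2},
], force=30)

```text
clock: 8.05
tcp_pos: [0.565, 0.0503, 0.0634]
orientation: [-2.111, -2.323, 0.0]
contact_force: [-6.8, 3.9, 7.0]
grip_width: 0.024
gripper_force: 30.4
```

```bash
python3 - <<'E'
from h import *
from scipy.spatial.transform import Rotation as R
o=get_obs();print(o['grip_width'],o['tcp_pos'],o['contact_force'],o['gripper_force'],o['moment'])
print(R.from_rotvec(o['orientation']).as_matrix().round(3), o['joints'].round(2))
posts(snap('scene','s8.png'));posts(snap('top','t8.png'))
E
```

```text
0.023999290706838556 [0.5650286  0.05030314 0.06341766] [-6.84933875  3.90136527  7.03134069] 30.371510982513428 [ 0.58266957  1.41542446 -0.13394439]
[[-0.096  0.995 -0.002]
 [ 0.995  0.096  0.001]
 [ 0.002 -0.002 -1.   ]] [ 0.21  0.52 -0.53  1.9   0.34  0.82 -0.4 ]
red [0.5384 0.0521 0.1111] 3
ram disc z pct [0.3458 0.3466 0.3475]
red [nan nan nan] 0
ram disc z pct [0.346  0.3469 0.3478]h.py:15: RuntimeWarning: Mean of empty slice.
  k=(r>110)&(g<60)&(b<60)&(P[...,2]>.1)&(s['z_map']>0)&(abs(P[...,1])<.2);print('red',P[k].mean(0).round(4),k.sum())
  ret = um.true_divide(
```

Squeezed: the width is 24 mm, the ram is lifted 3 mm, and the load is felt on the tool. Now I'll lower it slowly, starting with 0.2 rad to check.

Emit:
drive_tool([
  {"offset": [0,-0.0144,0],"rotation": [0,0,-0.01],"claw": 0.2},
  {"offset": [-0.0006,-0.0288,0],"rotation": [0,0,-0.02],"claw": 0.2},
  {"offset": [-0.0013,-0.0432,0],"rotation": [0,0,-0.03],"claw": 0.2},
  {"offset": [-0.0023,-0.0575,0],"rotation": [0,0,-0.04],"claw": 0.2},
  {"offset": [-0.0036,-0.0719,0],"rotation": [0,0,-0.05],"claw": 0.2},
  {"offset": [-0.0052,-0.0862,0],"rotation": [0,0,-0.06],"claw": 0.2},
  {"offset": [-0.007,-0.1005,0],"rotation": [0,0,-0.07],"claw": 0.2},
  {"offset": [-0.0092,-0.1147,0],"rotation": [0,0,-0.08],"claw": 0.2},
  {"offset": [-0.0116,-0.1289,0],"rotation": [0,0,-0.09],"claw": 0.2},
  {"offset": [-0.0144,-0.143,0],"rotation": [0,0,-0.1],"claw": 0.2},
])

```text
clock: 8.98
tcp_pos: [0.5437, 0.0455, 0.0634]
orientation: [-1.868, -2.523, 0.001]
contact_force: [-6.3, 0.7, 7.1]
grip_width: 0.024
gripper_force: 30.4
```

```bash
cat > st.py <<'E'
from h import *
from scipy.spatial.transform import Rotation as R
o=get_obs();M=R.from_rotvec(o['orientation']).as_matrix()
p=o['tcp_pos'][:2]-[.577,-.0587]
print(o['clock'],'w',o['grip_width'],'tcp',o['tcp_pos'].round(4),'r',np.hypot(*p).round(4),'ang',np.arctan2(p[1],p[0]).round(3),'yaw',np.arctan2(M[1,0],M[0,0]).round(3),'Ftool',(M.T@o['contact_force']).round(1),'grip',o['gripper_force'],'q7',o['joints'][6].round(2))
def disc(s):
    P=cloud(s);k=(s['z_map']>0)&(P[...,0]>.7)&(P[...,0]<.8)&(abs(P[...,1]+.09)<.06)&(P[...,2]>.26)
    q=P[k]; q=q[q[:,2]>np.percentile(q[:,2],85)-.008] ; return np.percentile(q[:,2],[50,75]).round(4)
for n in('top','scene'):
    print(n,disc(dict(np.load(f'pics/{n[0]}1.png.npz'))),disc(snap(n,n[0]+'x.png')))
E
python3 st.py
```

```text
8.9833 w 0.024024291201053528 tcp [0.5437 0.0455 0.0634] r 0.1094 ang 1.88 yaw 1.867 Ftool [ 2.5 -5.8 -7.1] grip 30.393953919410706 q7 -0.23
top [0.3431 0.3439] [0.3401 0.3409]
scene [0.3432 0.3438] [0.34   0.3406]
```

Emit:
drive_tool([
  {"offset": [0,-0.0144,0],"rotation": [0,0,-0.01],"claw": 0.2},
  {"offset": [-0.0006,-0.0288,0],"rotation": [0,0,-0.02],"claw": 0.2},
  {"offset": [-0.0013,-0.0432,0],"rotation": [0,0,-0.03],"claw": 0.2},
  {"offset": [-0.0023,-0.0575,0],"rotation": [0,0,-0.04],"claw": 0.2},
  {"offset": [-0.0036,-0.0719,0],"rotation": [0,0,-0.05],"claw": 0.2},
  {"offset": [-0.0052,-0.0862,0],"rotation": [0,0,-0.06],"claw": 0.2},
  {"offset": [-0.007,-0.1005,0],"rotation": [0,0,-0.07],"claw": 0.2},
  {"offset": [-0.0092,-0.1147,0],"rotation": [0,0,-0.08],"claw": 0.2},
  {"offset": [-0.0116,-0.1289,0],"rotation": [0,0,-0.09],"claw": 0.2},
  {"offset": [-0.0144,-0.143,0],"rotation": [0,0,-0.1],"claw": 0.2},
  {"offset": [-0.0174,-0.1571,0],"rotation": [0,0,-0.11],"claw": 0.2},
  {"offset": [-0.0206,-0.1711,0],"rotation": [0,0,-0.12],"claw": 0.2},
  {"offset": [-0.0242,-0.1851,0],"rotation": [0,0,-0.13],"claw": 0.2},
  {"offset": [-0.0281,-0.199,0],"rotation": [0,0,-0.14],"claw": 0.2},
  {"offset": [-0.0322,-0.2128,0],"rotation": [0,0,-0.15],"claw": 0.2},
  {"offset": [-0.0366,-0.2265,0],"rotation": [0,0,-0.16],"claw": 0.2},
  {"offset": [-0.0413,-0.2401,0],"rotation": [0,0,-0.17],"claw": 0.2},
  {"offset": [-0.0462,-0.2536,0],"rotation": [0,0,-0.18],"claw": 0.2},
  {"offset": [-0.0514,-0.2671,0],"rotation": [0,0,-0.19],"claw": 0.2},
  {"offset": [-0.0568,-0.2804,0],"rotation": [0,0,-0.2],"claw": 0.2},
])

```text
clock: 10.75
tcp_pos: [0.506, 0.0237, 0.0634]
orientation: [-1.331, -2.844, 0.003]
contact_force: [-6.1, -1.1, 8.5]
grip_width: 0.0241
gripper_force: 30.4
```

```bash
python3 st.py
```

```text
10.75 w 0.02413540514774112 tcp [0.506  0.0237 0.0634] r 0.1088 ang 2.282 yaw 2.266 Ftool [ 3.1 -5.4 -8.5] grip 30.43021023273468 q7 0.15
top [0.3431 0.3439] [0.328  0.3288]
scene [0.3432 0.3438] [0.328  0.3287]
```

Emit:
drive_tool([
  {"offset": [0,-0.0144,0],"rotation": [0,0,-0.01],"claw": 0.2},
  {"offset": [-0.0006,-0.0288,0],"rotation": [0,0,-0.02],"claw": 0.2},
  {"offset": [-0.0013,-0.0432,0],"rotation": [0,0,-0.03],"claw": 0.2},
  {"offset": [-0.0023,-0.0575,0],"rotation": [0,0,-0.04],"claw": 0.2},
  {"offset": [-0.0036,-0.0719,0],"rotation": [0,0,-0.05],"claw": 0.2},
  {"offset": [-0.0052,-0.0862,0],"rotation": [0,0,-0.06],"claw": 0.2},
  {"offset": [-0.007,-0.1005,0],"rotation": [0,0,-0.07],"claw": 0.2},
  {"offset": [-0.0092,-0.1147,0],"rotation": [0,0,-0.08],"claw": 0.2},
  {"offset": [-0.0116,-0.1289,0],"rotation": [0,0,-0.09],"claw": 0.2},
  {"offset": [-0.0144,-0.143,0],"rotation": [0,0,-0.1],"claw": 0.2},
  {"offset": [-0.0174,-0.1571,0],"rotation": [0,0,-0.11],"claw": 0.2},
  {"offset": [-0.0206,-0.1711,0],"rotation": [0,0,-0.12],"claw": 0.2},
  {"offset": [-0.0242,-0.1851,0],"rotation": [0,0,-0.13],"claw": 0.2},
  {"offset": [-0.0281,-0.199,0],"rotation": [0,0,-0.14],"claw": 0.2},
  {"offset": [-0.0322,-0.2128,0],"rotation": [0,0,-0.15],"claw": 0.2},
  {"offset": [-0.0366,-0.2265,0],"rotation": [0,0,-0.16],"claw": 0.2},
  {"offset": [-0.0413,-0.2401,0],"rotation": [0,0,-0.17],"claw": 0.2},
  {"offset": [-0.0462,-0.2536,0],"rotation": [0,0,-0.18],"claw": 0.2},
  {"offset": [-0.0514,-0.2671,0],"rotation": [0,0,-0.19],"claw": 0.2},
  {"offset": [-0.0568,-0.2804,0],"rotation": [0,0,-0.2],"claw": 0.2},
])

```text
clock: 12.52
tcp_pos: [0.4798, -0.011, 0.0633]
orientation: [-0.741, -3.052, 0.004]
contact_force: [-4.7, -3.7, 7.3]
grip_width: 0.0241
gripper_force: 30.4
```

```bash
python3 st.py; python3 - <<'E'
from h import *
# blank top height from the first scene/top pictures
for n in('s1','t1'):
    d=dict(np.load(f'pics/{n}.png.npz'));P=cloud(d);k=(d['z_map']>0)&(abs(P[...,0]-.755)<.04)&(abs(P[...,1]+.09)<.06)&(P[...,2]>.09)&(P[...,2]<.125)
    h=np.histogram(P[k][:,2],np.arange(.09,.126,.001));print(n,h[0])
E
```

```text
12.5167 w 0.02408181353729457 tcp [ 0.4798 -0.011   0.0633] r 0.1083 ang 2.685 yaw 2.665 Ftool [ 2.5 -5.4 -7.3] grip 30.36353498697281 q7 0.56
top [0.3431 0.3439] [0.3159 0.3168]
scene [0.3432 0.3438] [0.3158 0.3167]
s1 [11  7  9  8 14 13  7 10  9 17 10 16 21 47 78 80 50 20  4  1  2  1  2  0
  2  1  1  2  0  0  2  0  1  1  0]
t1 [ 7  8  1  5  5  5  4  5  6  8 13 25 53 77 77 90 38 18  4  2  0  0  0  0
  0  0  0  0  0  0  0  0  0  0  0]
```

Emit:
drive_tool([
  {"offset": [0,-0.0144,0],"rotation": [0,0,-0.01],"claw": 0.2},
  {"offset": [-0.0006,-0.0288,0],"rotation": [0,0,-0.02],"claw": 0.2},
  {"offset": [-0.0013,-0.0432,0],"rotation": [0,0,-0.03],"claw": 0.2},
  {"offset": [-0.0023,-0.0575,0],"rotation": [0,0,-0.04],"claw": 0.2},
  {"offset": [-0.0036,-0.0719,0],"rotation": [0,0,-0.05],"claw": 0.2},
  {"offset": [-0.0052,-0.0862,0],"rotation": [0,0,-0.06],"claw": 0.2},
  {"offset": [-0.007,-0.1005,0],"rotation": [0,0,-0.07],"claw": 0.2},
  {"offset": [-0.0092,-0.1147,0],"rotation": [0,0,-0.08],"claw": 0.2},
  {"offset": [-0.0116,-0.1289,0],"rotation": [0,0,-0.09],"claw": 0.2},
  {"offset": [-0.0144,-0.143,0],"rotation": [0,0,-0.1],"claw": 0.2},
  {"offset": [-0.0174,-0.1571,0],"rotation": [0,0,-0.11],"claw": 0.2},
  {"offset": [-0.0206,-0.1711,0],"rotation": [0,0,-0.12],"claw": 0.2},
  {"offset": [-0.0242,-0.1851,0],"rotation": [0,0,-0.13],"claw": 0.2},
  {"offset": [-0.0281,-0.199,0],"rotation": [0,0,-0.14],"claw": 0.2},
  {"offset": [-0.0322,-0.2128,0],"rotation": [0,0,-0.15],"claw": 0.2},
  {"offset": [-0.0322,-0.2128,0],"rotation": [0,0,-0.15],"claw": 0.2},
])

```text
clock: 13.95
tcp_pos: [0.4703, -0.0425, 0.0634]
orientation: [-0.278, -3.129, 0.004]
contact_force: [-1.5, -5.2, 4.2]
grip_width: 0.0241
gripper_force: 30.2
```

```bash
python3 st.py
```

```text
13.95 w 0.024057985597132292 tcp [ 0.4703 -0.0425  0.0634] r 0.108 ang 2.991 yaw 2.964 Ftool [ 0.6 -5.4 -4.2] grip 30.1748925447464 q7 0.89
top [0.3431 0.3439] [0.3068 0.3077]
scene [0.3432 0.3438] [0.3069 0.3078]
```

Emit:
drive_tool([
  {"offset": [0,-0.0072,0],"rotation": [0,0,-0.005],"claw": 0.2},
  {"offset": [0,-0.0144,0],"rotation": [0,0,-0.01],"claw": 0.2},
  {"offset": [-0.0003,-0.0216,0],"rotation": [0,0,-0.015],"claw": 0.2},
  {"offset": [-0.0006,-0.0288,0],"rotation": [0,0,-0.02],"claw": 0.2},
  {"offset": [-0.0009,-0.036,0],"rotation": [0,0,-0.025],"claw": 0.2},
  {"offset": [-0.0013,-0.0432,0],"rotation": [0,0,-0.03],"claw": 0.2},
  {"offset": [-0.0013,-0.0432,0],"rotation": [0,0,-0.03],"claw": 0.2},
])

```text
clock: 14.63
tcp_pos: [0.4696, -0.0488, 0.0634]
orientation: [0.185, 3.136, -0.004]
contact_force: [-1.6, -4.2, 4.5]
grip_width: 0.0245
gripper_force: 30.2
```

```bash
python3 st.py
```

```text
14.6333 w 0.024519903137873028 tcp [ 0.4696 -0.0488  0.0634] r 0.1079 ang 3.05 yaw 3.024 Ftool [ 1.1 -4.4 -4.5] grip 30.151848793029785 q7 0.95
top [0.3431 0.3439] [0.3051 0.306 ]
scene [0.3432 0.3438] [0.3051 0.306 ]
```

Emit:
drive_tool([
  {"offset": [0,-0.0072,0],"rotation": [0,0,-0.005],"claw": 0.2},
  {"offset": [0,-0.0144,0],"rotation": [0,0,-0.01],"claw": 0.2},
  {"offset": [-0.0003,-0.0216,0],"rotation": [0,0,-0.015],"claw": 0.2},
  {"offset": [-0.0003,-0.0216,0],"rotation": [0,0,-0.015],"claw": 0.2},
])

```text
clock: 15.07
tcp_pos: [0.4694, -0.0518, 0.0634]
orientation: [0.138, 3.138, -0.003]
contact_force: [-1.6, -5.0, 2.5]
grip_width: 0.0241
gripper_force: 30.4
```

```bash
python3 st.py
```

```text
15.0667 w 0.02409294874427173 tcp [ 0.4694 -0.0518  0.0634] r 0.1078 ang 3.078 yaw 3.054 Ftool [ 1.2 -5.2 -2.5] grip 30.434209406375885 q7 0.99
top [0.3431 0.3439] [0.3043 0.3053]
scene [0.3432 0.3438] [0.3045 0.3051]
```

Still hanging, at −38.7 mm. I'll continue in small steps.

Emit:
drive_tool([
  {"offset": [0,-0.0072,0],"rotation": [0,0,-0.005],"claw": 0.2},
  {"offset": [0,-0.0144,0],"rotation": [0,0,-0.01],"claw": 0.2},
  {"offset": [-0.0003,-0.0216,0],"rotation": [0,0,-0.015],"claw": 0.2},
  {"offset": [-0.0003,-0.0216,0],"rotation": [0,0,-0.015],"claw": 0.2},
])

```text
clock: 15.5
tcp_pos: [0.4694, -0.054, 0.0634]
orientation: [0.089, 3.139, -0.001]
contact_force: [0.8, -5.1, 1.4]
grip_width: 0.0241
gripper_force: 30.9
```

```bash
python3 st.py
```

```text
15.5 w 0.024121963200730793 tcp [ 0.4694 -0.054   0.0634] r 0.1077 ang 3.098 yaw 3.085 Ftool [-1.1 -5.  -1.3] grip 30.91338962316513 q7 1.02
top [0.3431 0.3439] [0.3037 0.3046]
scene [0.3432 0.3438] [0.3038 0.3045]
```

Emit:
drive_tool([
  {"offset": [0,-0.0072,0],"rotation": [0,0,-0.005],"claw": 0.2},
  {"offset": [0,-0.0108,0],"rotation": [0,0,-0.0075],"claw": 0.2},
  {"offset": [0,-0.0108,0],"rotation": [0,0,-0.0075],"claw": 0.2},
])

```text
clock: 15.85
tcp_pos: [0.4694, -0.055, 0.0634]
orientation: [0.065, 3.14, -0.0]
contact_force: [1.9, -5.4, 1.7]
grip_width: 0.0241
gripper_force: 31.1
```

```bash
python3 st.py
```

```text
15.85 w 0.02412675993572466 tcp [ 0.4694 -0.055   0.0634] r 0.1077 ang 3.108 yaw 3.1 Ftool [-2.1 -5.4 -1.7] grip 31.117948293685913 q7 1.03
top [0.3431 0.3439] [0.3033 0.3043]
scene [0.3432 0.3438] [0.3034 0.3042]
```

```bash
python3 - <<'E'
from h import *
o=get_obs();print(o['joints'].round(3),o['moment'].round(2),o['contact_force'].round(1),o['tau'].round(1))
E
```

```text
[ 0.717  0.476 -0.889  2.099  0.52   0.798  1.034] [-1.3  -0.29 -0.37] [ 2.4 -5.5  1.5] [ -2.5 -39.9 -11.4 -17.7  -1.   -0.4   0.3]
```

Emit:
drive_tool([
  {"offset": [0,0,0],"rotation": [0,0,0],"claw": 0.2},
  {"offset": [0,0,0],"rotation": [0,0,0],"claw": 0.2},
  {"offset": [0,0,0],"rotation": [0,0,0],"claw": 0.2},
])

```text
clock: 16.2
tcp_pos: [0.4694, -0.055, 0.0634]
orientation: [0.066, 3.14, -0.0]
contact_force: [1.7, -4.8, 1.8]
grip_width: 0.0241
gripper_force: 31.1
```

```bash
python3 st.py;python3 - <<'E'
from h import *
o=get_obs();print(o['joints'].round(3),o['moment'].round(2),o['contact_force'].round(1),o['tau'].round(1))
E
```

```text
16.2 w 0.024124142233626945 tcp [ 0.4694 -0.055   0.0634] r 0.1077 ang 3.107 yaw 3.1 Ftool [-1.9 -4.7 -1.8] grip 31.061023771762848 q7 1.03
top [0.3431 0.3439] [0.3034 0.3043]
scene [0.3432 0.3438] [0.3034 0.304 ]
[ 0.717  0.476 -0.889  2.099  0.52   0.798  1.034] [-1.3  -0.34 -0.31] [ 1.1 -5.3  2.1] [ -2.6 -40.  -11.4 -17.7  -1.   -0.4   0.3]
```

Emit:
drive_tool([
  {"offset": [0,-0.0072,0],"rotation": [0,0,-0.005],"claw": 0.2},
  {"offset": [0,-0.0108,0],"rotation": [0,0,-0.0075],"claw": 0.2},
  {"offset": [0,-0.0108,0],"rotation": [0,0,-0.0075],"claw": 0.2},
  {"offset": [0,-0.0108,0],"rotation": [0,0,-0.0075],"claw": 0.2},
])

```text
clock: 16.63
tcp_pos: [0.4694, -0.0563, 0.0634]
orientation: [0.042, 3.14, 0.0]
contact_force: [2.2, -3.9, 1.1]
grip_width: 0.0241
gripper_force: 31.3
```

```bash
python3 st.py
```

```text
16.6333 w 0.02405126100091268 tcp [ 0.4694 -0.0563  0.0634] r 0.1077 ang 3.119 yaw 3.115 Ftool [-2.3 -3.9 -1.1] grip 31.31593555212021 q7 1.05
top [0.3431 0.3439] [0.303  0.3039]
scene [0.3432 0.3438] [0.303  0.3038]
```

Emit:
drive_tool([
  {"offset": [0,-0.0072,0],"rotation": [0,0,-0.005],"claw": 0.2},
  {"offset": [0,-0.0108,0],"rotation": [0,0,-0.0075],"claw": 0.2},
  {"offset": [0,-0.0108,0],"rotation": [0,0,-0.0075],"claw": 0.2},
  {"offset": [0,-0.0108,0],"rotation": [0,0,-0.0075],"claw": 0.2},
])

```text
clock: 17.07
tcp_pos: [0.4694, -0.0578, 0.0634]
orientation: [0.018, 3.14, 0.001]
contact_force: [4.0, -3.8, 0.5]
grip_width: 0.0243
gripper_force: 31.6
```

```bash
python3 st.py
```

```text
17.0667 w 0.024336744716549626 tcp [ 0.4694 -0.0578  0.0634] r 0.1076 ang 3.133 yaw 3.13 Ftool [-4.1 -3.7 -0.5] grip 31.56928986310959 q7 1.07
top [0.3431 0.3439] [0.3027 0.3036]
scene [0.3432 0.3438] [0.3027 0.3034]
```

Emit:
drive_tool([
  {"offset": [0,-0.0072,0],"rotation": [0,0,-0.005],"claw": 0.2},
  {"offset": [0,-0.0108,0],"rotation": [0,0,-0.0075],"claw": 0.2},
  {"offset": [0,-0.0108,0],"rotation": [0,0,-0.0075],"claw": 0.2},
  {"offset": [0,-0.0108,0],"rotation": [0,0,-0.0075],"claw": 0.2},
])

```text
clock: 17.5
tcp_pos: [0.4694, -0.0591, 0.0634]
orientation: [-0.006, 3.14, 0.001]
contact_force: [5.5, -2.8, -0.5]
grip_width: 0.0241
gripper_force: 31.8
```

```bash
python3 st.py
```

```text
17.5 w 0.02410926862926167 tcp [ 0.4694 -0.0591  0.0634] r 0.1076 ang -3.138 yaw -3.138 Ftool [-5.5 -2.8  0.5] grip 31.83416783809662 q7 1.08
top [0.3431 0.3439] [0.3022 0.3031]
scene [0.3432 0.3438] [0.3023 0.3031]
```

Emit:
drive_tool([
  {"offset": [-0.005,-0.0072,0],"rotation": [0,0,-0.005],"claw": 0.2},
  {"offset": [-0.01,-0.0108,0],"rotation": [0,0,-0.0075],"claw": 0.2},
  {"offset": [-0.01,-0.0108,0],"rotation": [0,0,-0.0075],"claw": 0.2},
  {"offset": [-0.01,-0.0108,0],"rotation": [0,0,-0.0075],"claw": 0.2},
])

```text
clock: 17.93
tcp_pos: [0.4693, -0.0607, 0.0634]
orientation: [0.031, -3.14, -0.0]
contact_force: [-2.1, -2.5, 6.8]
grip_width: 0.0242
gripper_force: 32.5
```

```bash
python3 st.py
```

```text
17.9333 w 0.02422683670752308 tcp [ 0.4693 -0.0607  0.0634] r 0.1077 ang -3.123 yaw -3.122 Ftool [ 2.2 -2.5 -6.8] grip 32.53100395202637 q7 1.1
top [0.3431 0.3439] [0.3019 0.3028]
scene [0.3432 0.3438] [0.3018 0.3026]
```

Emit:
drive_tool([
  {"offset": [0,-0.0072,0],"rotation": [0,0,-0.005],"claw": 0.2},
  {"offset": [0,-0.0072,0],"rotation": [0,0,-0.005],"claw": 0.2},
  {"offset": [0,-0.0072,0],"rotation": [0,0,-0.005],"claw": 0.2},
])

```text
clock: 18.28
tcp_pos: [0.4694, -0.0616, 0.0634]
orientation: [0.047, -3.14, -0.0]
contact_force: [-0.8, -1.4, 6.3]
grip_width: 0.0241
gripper_force: 32.7
```

```bash
python3 st.py
```

```text
18.2833 w 0.024111232056581392 tcp [ 0.4694 -0.0616  0.0634] r 0.1077 ang -3.114 yaw -3.112 Ftool [ 0.9 -1.3 -6.3] grip 32.730236649513245 q7 1.11
top [0.3431 0.3439] [0.3015 0.3024]
scene [0.3432 0.3438] [0.3018 0.3026]
```

Emit:
drive_tool([
  {"offset": [0,-0.0036,0],"rotation": [0,0,-0.0025],"claw": 0.2},
  {"offset": [0,-0.0072,0],"rotation": [0,0,-0.005],"claw": 0.2},
  {"offset": [0,-0.0072,0],"rotation": [0,0,-0.005],"claw": 0.2},
])

```text
clock: 18.63
tcp_pos: [0.4694, -0.0626, 0.0634]
orientation: [0.063, -3.14, -0.001]
contact_force: [-0.3, -1.1, 5.3]
grip_width: 0.0244
gripper_force: 33.0
```

```bash
python3 st.py
```

```text
18.6333 w 0.024381629177503666 tcp [ 0.4694 -0.0626  0.0634] r 0.1076 ang -3.105 yaw -3.102 Ftool [ 0.3 -1.1 -5.3] grip 32.9531067609787 q7 1.12
top [0.3431 0.3439] [0.3014 0.3022]
scene [0.3432 0.3438] [0.3014 0.3021]
```

Emit:
drive_tool([
  {"offset": [0,-0.005,0],"rotation": [0,0,-0.004],"claw": 0.2},
  {"offset": [0,-0.0058,0],"rotation": [0,0,-0.004],"claw": 0.2},
  {"offset": [0,-0.0058,0],"rotation": [0,0,-0.004],"claw": 0.2},
  {"offset": [0,-0.0058,0],"rotation": [0,0,-0.004],"claw": 0.2},
])

```text
clock: 19.07
tcp_pos: [0.4694, -0.0633, 0.0634]
orientation: [0.075, -3.14, -0.001]
contact_force: [-1.2, -1.7, 6.1]
grip_width: 0.024
gripper_force: 33.1
```

```bash
python3 st.py
```

```text
19.0667 w 0.02401722368207459 tcp [ 0.4694 -0.0633  0.0634] r 0.1077 ang -3.099 yaw -3.094 Ftool [ 1.3 -1.6 -6.1] grip 33.07818531990051 q7 1.13
top [0.3431 0.3439] [0.3011 0.3021]
scene [0.3432 0.3438] [0.3011 0.3018]
```

```bash
cat > av.py <<'E'
from h import *
from scipy.spatial.transform import Rotation as R
L=[]
for i in range(12):
    grab_frame('top');o=get_obs();L.append(R.from_rotvec(o['orientation']).as_matrix().T@o['contact_force'])
print(np.mean(L,0).round(2),np.std(L,0).round(2),o['clock'])
E
python3 av.py
```

```text
[ 1.08 -0.79 -6.25] [0.4  0.37 0.49] 19.7667
```

Emit:
drive_tool([
  {"offset": [0,-0.0072,0],"rotation": [0,0,-0.005],"claw": 0.2},
  {"offset": [0,-0.0072,0],"rotation": [0,0,-0.005],"claw": 0.2},
  {"offset": [0,-0.0072,0],"rotation": [0,0,-0.005],"claw": 0.2},
])

```text
clock: 20.02
tcp_pos: [0.4695, -0.0642, 0.0634]
orientation: [0.091, -3.139, -0.001]
contact_force: [-0.9, -0.7, 6.8]
grip_width: 0.024
gripper_force: 33.3
```

```bash
python3 av.py; python3 st.py
```

```text
[ 1.11 -0.49 -5.9 ] [0.43 0.43 0.65] 20.6167
20.6167 w 0.024025264256184165 tcp [ 0.4695 -0.0642  0.0634] r 0.1076 ang -3.091 yaw -3.084 Ftool [ 1.1 -0.5 -7.2] grip 33.254581689834595 q7 1.14
top [0.3431 0.3439] [0.3009 0.3018]
scene [0.3432 0.3438] [0.3009 0.3017]
```

The load on the posts is now about zero, so the ram's weight is on the blank. Releasing.

Emit:
drive_tool([
  {"offset": [0,0,0],"rotation": [0,0,0],"claw": 0.35},
  {"offset": [0,0,0],"rotation": [0,0,0],"claw": 0.45},
  {"offset": [0,0,0],"rotation": [0,0,0],"claw": 0.6},
  {"offset": [0,0,0],"rotation": [0,0,0],"claw": 0.8},
  {"offset": [0,0,0],"rotation": [0,0,0],"claw": 1},
  {"offset": [0,0,0],"rotation": [0,0,0],"claw": 1},
  {"offset": [0,0,0],"rotation": [0,0,0],"claw": 1},
  {"offset": [0,0,0],"rotation": [0,0,0],"claw": 1},
])

```text
clock: 21.38
tcp_pos: [0.47, -0.0654, 0.0632]
orientation: [0.09, -3.14, 0.0]
contact_force: [0.0, -0.9, 0.9]
grip_width: 0.0854
gripper_force: 0.0
```

```bash
python3 st.py
```

```text
21.3833 w 0.08538796628647062 tcp [ 0.47   -0.0654  0.0632] r 0.1072 ang -3.079 yaw -3.084 Ftool [ 0.  -0.9 -0.9] grip 0.0 q7 1.14
top [0.3431 0.3439] [0.3025 0.3034]
scene [0.3432 0.3438] [0.3026 0.3033]
```

Emit:
drive_tool([
  {"offset": [0,0,-0.1],"rotation": [0,0,0],"claw": 1},
  {"offset": [0,0,-0.2],"rotation": [0,0,0],"claw": 1},
  {"offset": [0,0,-0.3],"rotation": [0,0,0],"claw": 1},
  {"offset": [0,0,-0.45],"rotation": [0,0,0],"claw": 1},
  {"offset": [0,0,-0.6],"rotation": [0,0,0],"claw": 1},
  {"offset": [0,0,-0.8],"rotation": [0,0,0],"claw": 1},
  {"offset": [0,0,-1],"rotation": [0,0,0],"claw": 1},
  {"offset": [0,0,-1],"rotation": [0,0,0],"claw": 1},
  {"offset": [0,0,-1],"rotation": [0,0,0],"claw": 1},
])

```text
clock: 22.23
tcp_pos: [0.4712, -0.0655, 0.2146]
orientation: [-0.089, 3.137, -0.003]
contact_force: [0.6, -0.8, -0.9]
grip_width: 0.0855
gripper_force: 0.0
```

```bash
python3 st.py; python3 - <<'E'
from h import *
s=snap('scene','s9.png');t=snap('top','t9.png')
cv2.imwrite('pics/f.png',np.hstack([cv2.resize(s['frame'][90:270,215:355,::-1],None,fx=2.8,fy=2.8,interpolation=2),cv2.resize(t['frame'][80:280,230:350,::-1],None,fx=2.52,fy=2.52,interpolation=2)]))
E
```

```text
22.2333 w 0.0855188328605475 tcp [ 0.4712 -0.0655  0.2146] r 0.1061 ang -3.077 yaw -3.085 Ftool [-0.6 -0.8  0.9] grip 0.0 q7 1.38
top [0.3431 0.3439] [0.3026 0.3034]
scene [0.3432 0.3438] [0.3026 0.3033]
```

View pics/f.png

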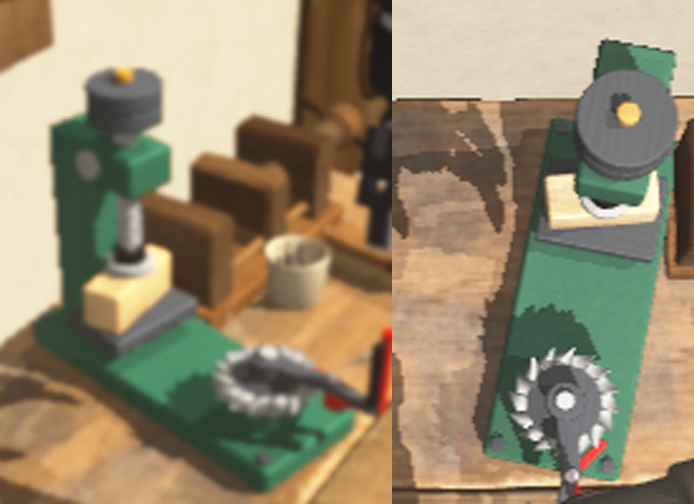

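The last picture shows the foot resting on the blank, which is still central on the anvil. The crank has turned towards the robot, with the red lever sprung away from the black post and the cup in place. On release the ram rose 1.6 mm and then held steady, about 1.5 mm below the estimated first contact, which matches its own weight.

```bash
python3 -c "
from bench import hand_in
print(hand_in())"
```

```text
the job is handed in; nothing more can be done
None
```

The job is handed in: the ram's foot rests on the blank under its own weight and the pawl lever has sprung back, but I pressed it slightly too hard just before letting go (the ram rose 1.6 mm on release); the blank and nail cup look unmoved, and I didn't re-check the oil jar, which the arm never went near.

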